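# Tin the sugar buds, cover them with the double lid and lift the outer lid

### The job

Put the yellow sugar bud into the yellow tin and the green one into the green tin. Then pick up the nested double lid as one by the yellow stem of its inner lid, lower it onto the yellow tin and let go only once it sits fully down on the rim, with both lids still together. Finally take the outer lid alone by its black collar, lift it straight up about 12 cm clear and finish while still holding it there, level and still above the tin, with the vented inner lid left undisturbed on the tin and everything else on the table left where it was.

Things in the scene. Friction and masses are not known exactly. Their poses are not given: they have to be found in the camera images.
- bud_yellow: yellow sugar-paste flower bud, round, standing upright, 36 mm across (widest from 7 to 20 mm above its foot), 30 mm tall with a small centre on top, about 30 g, loose. Origin: centre of its underside
- bud_green: green sugar-paste flower bud, round, standing upright, 36 mm across (widest from 7 to 20 mm above its foot), 30 mm tall with a small centre on top, about 30 g, loose. Origin: centre of its underside
- bud_yellow_mid (a point): middle of the yellow bud, 15 mm above its foot
- bud_green_mid (a point): middle of the green bud, 15 mm above its foot
- tin_yellow: round open tin painted yellow, white paper on its floor, fixed to the table, outer diameter 124 mm, inner diameter 118 mm, 50 mm tall, floor 3 mm thick. Origin: centre of its underside on the table; z up; its rim is 50 mm above the origin. The double lid belongs on this tin
- tin_green: round open tin painted green, white paper on its floor, fixed to the table, outer diameter 124 mm, inner diameter 118 mm, 50 mm tall, floor 3 mm thick. Origin: centre of its underside on the table; z up; its rim is 50 mm above the origin. It stays open
- inner_lid: inner lid of the double lid: vented steel disc with a yellow stem, about 200 g, loose. Origin: centre of its underside, z up. Tapered plug, 96 mm across at z=0 to 110 mm at z=10 mm, goes into the tin; the flange above it, 130 mm across, z=10 to 16 mm, lands on the tin's rim: the origin is then 40 mm above the tin's origin
- stem_top (a point): top of the inner lid's upright round yellow stem, 16 mm in diameter, which rises from z=16 to 78 mm of the inner lid through the outer lid's collar and sticks out 28 mm above the collar. Lifting by the stem carries both lids
- lid_rest: round wooden rest on the table, 156 mm across, 12 mm high, under the double lid at the start. Origin: centre of its underside
- outer_lid: outer lid of the double lid: white plate 140 mm across lying on the inner lid's flange, about 150 g, loose. Origin: centre of the plate's underside, z up; 16 mm above the inner lid's origin when nested. Plate z=0 to 4 mm, with a skirt down to z=-5 mm round the flange
- collar_top (a point): centre of the top of the outer lid's upright black collar, outer diameter 40 mm, z=4 to 34 mm of the outer lid, with a 26 mm hole right through in which the stem stands freely. Lifting by the collar carries only the outer lid, which must rise 62 mm to clear the stem
- bud_white: white bud of the same shape as the coloured ones; leave it alone. Origin: centre of its underside
- medallion: flat white sugar medallion, 66 mm across, 13 mm tall; leave it alone. Origin: centre of its underside
- colour_bottle: black bottle with a red cap, 60 mm across, 170 mm tall; leave it alone. Origin: centre of its underside
- syrup_bottle: green glass bottle with a yellow cap, 66 mm across, 220 mm tall; leave it alone. Origin: centre of its underside
- brush: pastry brush lying on the table, 170 mm long, along its x axis; leave it alone
Mind the look-alikes: they are no part of the job. Several things have the shape of the bud_green; the one meant has the colours described above.

How it is judged:
On the way, in this order (a step that is already met when the one before it is completed fails the run):
1. both coloured buds lie let go in the tins of their colour (horizontal distance between bud_yellow_mid and tin_yellow below 0.052 m and z of bud_yellow_mid in the frame of tin_yellow between 0 and 0.04 m and horizontal distance between bud_green_mid and tin_green below 0.052 m and z of bud_green_mid in the frame of tin_green between 0 and 0.04 m and contact force between the fingers and bud_yellow below 0.1 N and contact force between the fingers and bud_green below 0.1 N), for 0.2 s.
2. the double lid sits fully down on the yellow tin, both lids together, the stem let go (z of inner_lid in the frame of tin_yellow between 0.036 and 0.0435 m and horizontal distance between inner_lid and tin_yellow below 0.009 m and angle between inner_lid's own z axis and vertical below 0.07 rad and z of outer_lid in the frame of inner_lid between 0.012 and 0.021 m and contact force between the fingers and inner_lid below 0.1 N), for 0.2 s.
At the end, for the whole second after the job is handed in: Buds in the tins of their colours; inner lid seated on the yellow tin (height 3.5 mm, centre 9 mm, tilt 0.07 rad), untouched by the robot; fingers hold the outer lid still, 100 mm or more above its nested height, within 50 mm of the tin's axis, tilt under 0.2 rad, clear of the inner lid (horizontal distance between bud_yellow_mid and tin_yellow below 0.052 m and z of bud_yellow_mid in the frame of tin_yellow between 0 and 0.04 m and horizontal distance between bud_green_mid and tin_green below 0.052 m and z of bud_green_mid in the frame of tin_green between 0 and 0.04 m and z of inner_lid in the frame of tin_yellow between 0.036 and 0.0435 m and horizontal distance between inner_lid and tin_yellow below 0.009 m and angle between inner_lid's own z axis and vertical below 0.07 rad and z of outer_lid in the frame of tin_yellow above 0.156 m and horizontal distance between outer_lid and tin_yellow below 0.05 m and angle between outer_lid's own z axis and vertical below 0.2 rad and linear speed of outer_lid below 0.03 m/s and contact force between the fingers and outer_lid above 1 N and contact force between each of outer_lid, the arm, the fingers and inner_lid below 0.1 N and linear speed of inner_lid below 0.02 m/s); the arm keeps its last pose, push and grip.
It fails at once if the two lids are parted while the inner lid is not seated on the yellow tin, or the inner lid is lifted, shifted or tipped while the outer lid is off (distance between outer_lid and inner_lid above 0.032 m and (z of inner_lid in the frame of tin_yellow above 0.047 m or horizontal distance between inner_lid and tin_yellow above 0.012 m or angle between inner_lid's own z axis and vertical above 0.1 rad)).
It fails at once if the double lid is let go more than 12 mm above its seat over the yellow tin (horizontal distance between inner_lid and tin_yellow below 0.06 m and z of inner_lid in the frame of tin_yellow above 0.052 m and contact force between the fingers and inner_lid below 0.05 N and contact force between the fingers and outer_lid below 0.05 N).
It fails at once if something else on the table is pushed out of its place (30 mm; the brush 40 mm) (distance of any of bud_white, medallion, colour_bottle, syrup_bottle from where it was at the start of the episode above 0.03 m or distance of brush from where it was at the start of the episode above 0.04 m).
It also fails if it takes over 64 s, if anything falls off the work surface, if the arm or the gripper's body presses on something with over 40 N, if the wrist force passes 120 N, or if a joint passes its speed limit or range.

### The arm

A 7-joint arm with a two-finger parallel gripper is mounted at the origin on the work surface. World frame = base frame: x ahead of the robot, y to its left, z up, the work surface at z = 0. Lengths are in m, angles in rad, forces in N, time in s.
With the tool pointing down it reaches from about 0.425 to 0.925 m from the base axis. Payload 6.8 kg.
Tool frame: the origin (TCP) lies midway between the tips of the shut fingers; the grasp point (between the pads) lies 19 mm behind it; z points along the fingers, x is the direction in which the jaws open and shut, and the axes are right-handed (so a half turn about z gives the same grasp; the last joint's range is limited). The gripper opens to 85 mm and grips with 20 to 120 N. Pads are 22 mm wide; open, the fingers measure 114 mm over their backs; the gripper's body (76 mm by 85 mm) begins 54 mm behind the grasp point. The pads swing forward as they close: fully open they stand 13 mm farther back than shut.
Start: joints at [-1.263, 0.477, 0.022, 1.555, -0.011, 1.109, -0.083], TCP at [0.273, 0.618, 0.231] pointing down, gripper open.
Joint ranges: [-2.96, 2.96], [-0.34, 2.1], [-1.41, 1.46], [0.24, 2.44], [-1.37, 4.51], [0.17, 1.92], [-2.96, 2.96]. Speed limits (rad/s): [2.39, 2.39, 3.14, 3.14, 3.14, 3.14, 3.14].

### API

Orientations are given as a unit quaternion [w, x, y, z].
In Python, from station import bot, imaging, nets gives the robot as it stands. The module is installed in compiled form; this text tells all that it offers.
- The arm moves only by the tool apply_moves, never from a script. Its argument "moves" is text: rows parted by semicolons, each of 7 numbers parted by spaces: the gripper command: -1 is fully open, 1 is shut, values between are in proportion, then the shift along the tool's x, y, z normalised to -1 to 1, where 1 is 120 mm, then the turn, a rotation vector about the tool's x, y, z normalised to -1 to 1, where 1 is 4 degrees. In form: hand dx dy dz rx ry rz; .... A call has 1 to 12 rows; each row shifts and turns the commanded pose from where the row before left it, along the tool's axes as they then stand; what a row does not reach is not made up. A row lasts 1/12 s, in which the tool goes at most 41.7 mm and 7.16 degrees, less where a joint would pass 70% of its speed; a pose out of reach is approached as far as the arm can. A call with a number of a shift or a turn outside -1 to 1 is refused whole. A call with a gripper value outside its range is refused whole. The fingers move at their own pace and stop on an object; "force" is the grip in N (left out, the last holds). Time passes only in rows, so rows that do not move let the fingers close. It gives the time, the measured TCP pose, the force and the opening at its end, in the units of the state.
- bot.get_obs(): the state, without advancing time (a new reading comes with each control period).
- imaging.read_camera(name): name is "side" or "top" or "wrist"; returns a dict with "image" (480x640x3 uint8, red, green, blue), "fx", "fy", "cx", "cy" (pixels), "view" (4x4, takes a point from world to camera coordinates); the wrist camera has in their place "mount" (4x4, takes a point from camera to tool coordinates, whose origin is the TCP and whose axes are the tool frame's). Camera axes: x right, y down, z forward; pixel columns grow to the right and rows downward; lengths in m; the calibration is good to about 2 mm. The wrist camera is an equidistant fisheye: a pixel r from the principal point sees the ray r / f radians off the axis. A picture is of the moment at which its call begins: read the wrist's pose just before it. There is no depth.
- bot.hand_in(): hands the job in, once; it reports no verdict.
Trained networks look in a picture, given as the dict that the camera call returned (one of the last four; its "shot" number tells which), for a name from the list of things; names that differ only in an ending like _2 or _b are one class to them, and where a whole thing is asked for, a point or a joint stands for the part that bears it (a point fixed in the world has none). Each returns a list of dicts, best first, with "score" (0 to 1); they miss things now and then, are a little off and sometimes report something else, mostly with a low value. They report only what shows in the picture. A call takes as long as a camera call. They do not tell look-alikes from the thing itself.
- nets.spot_in(picture, name): "rect" ([left, top, right, bottom] in pixels, round what is visible of it).
- nets.outline_of(picture, name): "region" (480x640 bool, what is visible of it) and "rect" ([left, top, right, bottom] in pixels, round what is visible of it).
- nets.spot_point(picture, name): "location" ([column, row] in pixels: a listed point, or the origin of a listed thing).
The state is a dict: "t": time; "q": joint angles; "joint_vel": joint speeds; "joint_torque": joint torques, N m; "eef_pos": TCP position; "tool_rot": TCP orientation; "contact_force": force on the tool from outside, world axes, zero at the start; "torque": the same for the moment, N m; "gripper_width": opening from 0.0 (shut) to 1.0 (fully open).
Only numpy, scipy, OpenCV 4.12 (cv2) and the standard library are available. Lean on these libraries where they do the work, as an engineer would, in place of code of your own. Each camera call takes 0.05 s, during which the arm holds its last target.

## Working session

There is one attempt and no reset: what is moved stays moved. The work goes in short steps, Python scripts to look and compute and a tool call to move; the robot and the scene stay as the last step left them, time stands still between calls to the robot, and variables do not carry over. Pictures are saved under pics/ and viewed, and the job is handed in when it is done.

Besides the shell and the picture viewer there is one more tool, called after "Call:" as a command line: name --argument value ..., lists and objects as JSON in quotes. apply_moves: Moves the arm, as the interface text tells. Scaled input: -1 to 1 covers 120 mm each way for a shift and 4 degrees each way for a turn. Its arguments: {"type":"object","properties":{"moves":{"type":"string"},"force":{"type":"number"}},"required":["moves"]}

```bash
mkdir -p pics; ls
python3 - <<'E'
from station import bot, imaging, nets
import cv2
print(bot.get_obs())
for n in ["side","top"]:
    p=imaging.read_camera(n); cv2.imwrite(f"pics/{n}0.png",p["image"][:,:,::-1]); print(n,p["fx"],p["fy"],p["cx"],p["cy"],p["view"].tolist(),p["shot"])
E
```

```text
pics
{'t': 0.0, 'q': array([-1.26310157,  0.47779502,  0.02237221,  1.55645285, -0.01149041,
        1.10932102, -0.08308834]), 'joint_vel': array([-0.00128109, -0.00017672,  0.00140647, -0.00090425, -0.00099183,
        0.00173737,  0.00095569]), 'joint_torque': array([ 4.83109379e-04, -5.96455622e+01,  1.60869732e+00, -2.81196535e+01,
        1.25420120e-02,  9.47022869e-03,  2.35962835e-05]), 'eef_pos': array([0.27243741, 0.61692341, 0.23032919]), 'tool_rot': array([ 5.69837842e-04,  8.37826943e-01,  5.45935125e-01, -7.27127733e-04]), 'contact_force': array([-0.83403554,  0.05025242,  1.20002575]), 'torque': array([-0.01892616,  0.00487607,  0.01710838]), 'gripper_width': 0.9999641211212302}
side 520.4308838462629 520.4308838462629 319.0079949824631 236.24342115859545 [[-0.9937838289733939, -0.11113456273343723, 0.006542953234448868, 0.5746175216324751], [-0.08518336785875186, 0.721252995574067, -0.6874139293145547, 0.09862237788308026], [0.07167632183099971, -0.6836981975561166, -0.7262363799392705, 1.189366892572026], [0.0, 0.0, 0.0, 1.0]] 1
top 443.8016203091532 443.8016203091532 323.74200620107297 237.5306125252646 [[-0.009990950176563818, -0.999837014918792, -0.015037437043890546, 0.02817397937287269], [-0.9908868862411501, 0.011919390106358676, -0.13416820344183966, 0.5833087107052755], [0.1343255731046321, 0.01355993133360153, -0.9908444724942156, 1.2522033466054634], [0.0, 0.0, 0.0, 1.0]] 2
```

View pics/side0.png

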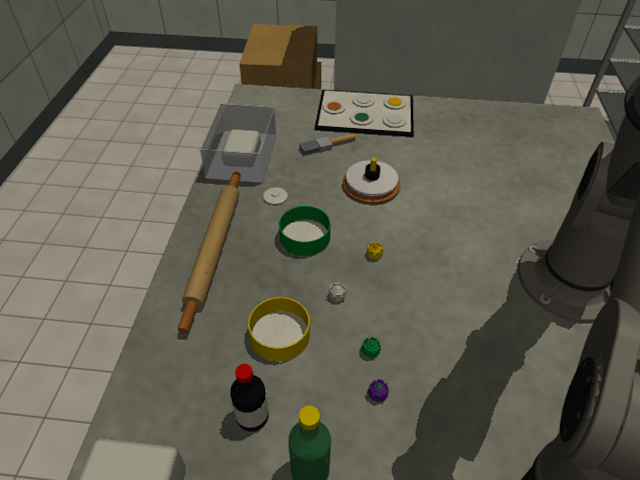

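View pics/top0.png

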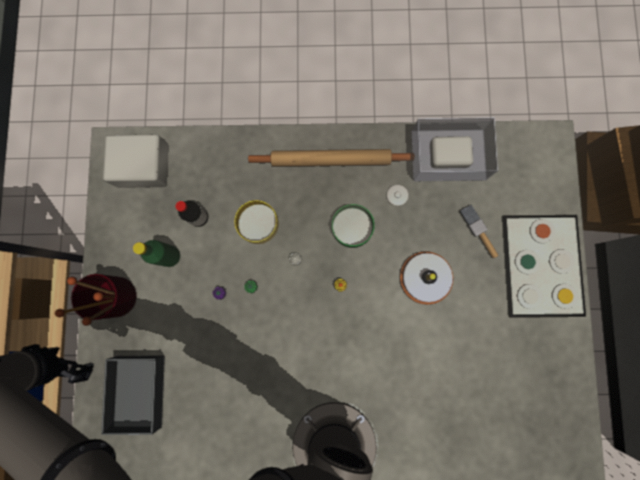

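Side view: yellow bud at (375,251), green bud at (371,347); the look-alikes are purple (378,390) and white (337,292). The yellow tin is at (279,328), the green tin at (305,231) and the double lid at (371,182).

```bash
cat > h.py <<'E'
from station import bot, imaging, nets
import numpy as np, cv2
from scipy.spatial.transform import Rotation as R
def ray(p,uv):
    d=np.array([(uv[0]-p["cx"])/p["fx"],(uv[1]-p["cy"])/p["fy"],1.])
    V=np.asarray(p["view"]);Rm=V[:3,:3];c=-Rm.T@V[:3,3]
    return c,Rm.T@d
def atz(p,uv,z):
    c,d=ray(p,uv); return (c+d*(z-c[2])/d[2])
def tri(rs):
    A=np.zeros((3,3));b=np.zeros(3)
    for c,d in rs:
        d=d/np.linalg.norm(d);M=np.eye(3)-np.outer(d,d);A+=M;b+=M@c
    return np.linalg.solve(A,b)
def proj(p,X):
    V=np.asarray(p["view"]);x=V[:3,:3]@X+V[:3,3];return x[:2]/x[2]*p["fx"]+[p["cx"],p["cy"]]
def pose():
    o=bot.get_obs();q=o["tool_rot"];return o["eef_pos"],R.from_quat([q[1],q[2],q[3],q[0]])
def wproj(p,pos,rot,X):
    M=np.asarray(p["mount"]);t=rot.inv().apply(np.asarray(X)-pos);c=M[:3,:3].T@(t-M[:3,3])
    th=np.arctan2(np.hypot(c[0],c[1]),c[2]);ph=np.arctan2(c[1],c[0])
    return np.array([p["cx"]+p["fx"]*th*np.cos(ph),p["cy"]+p["fy"]*th*np.sin(ph)])
def wray(p,pos,rot,uv):
    a=(uv[0]-p["cx"])/p["fx"];b=(uv[1]-p["cy"])/p["fy"];th=np.hypot(a,b)
    s=np.sin(th)/max(th,1e-9);d=np.array([a*s,b*s,np.cos(th)])
    M=np.asarray(p["mount"]);return pos+rot.apply(M[:3,3]),rot.apply(M[:3,:3]@d)
E
python3 - <<'E'
from h import *
np.set_printoptions(precision=4,suppress=True)
S=imaging.read_camera("side");T=imaging.read_camera("top")
Z=dict(bud_yellow_mid=.015,bud_green_mid=.015,tin_yellow=0,tin_green=0,stem_top=.09,collar_top=.062,inner_lid=.012,lid_rest=0,bud_white=0,medallion=0,colour_bottle=0,syrup_bottle=0,brush=0)
for n,z in Z.items():
    rs=[nets.spot_point(q,n) for q in (S,T)]
    for q,r,nm in zip((S,T),rs,"ST"):
        print(n,nm,[(np.round(k["location"],1).tolist(),round(k["score"],2),atz(q,k["location"],z)[:2].round(4).tolist()) for k in r[:5]])
    if all(rs): print("   tri",tri([ray(S,rs[0][0]["location"]),ray(T,rs[1][0]["location"])]))
im=S["image"];c=im[220:420,320:420];cv2.imwrite("pics/crop.png",cv2.resize(c,None,fx=2.9,fy=2.9,interpolation=cv2.INTER_CUBIC)[:,:,::-1])
E
```

```text
bud_yellow_mid S [([249.2, 412.4], 0.62, [0.6617, 0.402]), ([376.5, 249.4], 0.61, [0.4447, -0.0269])]
bud_yellow_mid T [([339.9, 287.2], 0.52, [0.44, -0.0236])]
   tri [ 0.6239  0.0251 -0.6949]
bud_green_mid S [([375.0, 348.3], 0.74, [0.4382, 0.2413]), ([377.0, 391.1], 0.67, [0.431, 0.3334])]
bud_green_mid T [([252.0, 286.8], 0.68, [0.4438, 0.2337]), ([351.8, 224.0], 0.65, [0.6265, -0.0618]), ([218.6, 294.5], 0.5, [0.4224, 0.3314])]
   tri [0.4408 0.2356 0.0064]
tin_yellow S [([280.4, 332.8], 0.72, [0.6349, 0.2176]), ([375.3, 167.5], 0.24, [0.4583, -0.3503])]
tin_yellow T [([254.8, 220.5], 0.63, [0.6434, 0.2302])]
   tri [0.6365 0.2274 0.0163]
tin_green S [([305.3, 240.2], 0.64, [0.6175, -0.0504])]
tin_green T [([351.4, 222.9], 0.8, [0.6324, -0.0614])]
   tri [ 0.6265 -0.0616 -0.0105]
stem_top S [([374.6, 180.3], 0.74, [0.4616, -0.1881]), ([371.9, 158.3], 0.42, [0.4719, -0.2746])]
stem_top T [([432.3, 275.4], 0.49, [0.4679, -0.2768])]
   tri [ 0.4651 -0.2968 -0.0007]
collar_top S [([373.1, 168.2], 0.93, [0.4663, -0.2695])]
collar_top T [([429.1, 279.4], 0.93, [0.4581, -0.2738])]
   t
[... 265 characters left out ...]
8], 0.66, [0.5224, 0.1134])]
bud_white T []
medallion S [([277.2, 194.0], 0.66, [0.7133, -0.2081]), ([373.2, 168.7], 0.51, [0.4639, -0.3443])]
medallion T [([397.0, 193.0], 0.65, [0.7226, -0.2014])]
   tri [ 0.7159 -0.1998  0.0086]
colour_bottle S [([251.1, 413.5], 0.86, [0.6605, 0.3971])]
colour_bottle T [([195.2, 215.5], 0.59, [0.6611, 0.4117])]
   tri [0.6572 0.4056 0.0195]
syrup_bottle S [([308.0, 470.0], 0.89, [0.543, 0.4856])]
syrup_bottle T [([167.7, 257.1], 0.58, [0.5354, 0.4908]), ([429.4, 281.2], 0.46, [0.4552, -0.2882])]
   tri [0.5387 0.4882 0.0067]
brush S [([330.2, 145.0], 0.74, [0.5941, -0.439])]
brush T [([478.4, 233.4], 0.8, [0.5958, -0.44])]
   tri [ 0.5951 -0.4402 -0.0008]
```

View pics/crop.png

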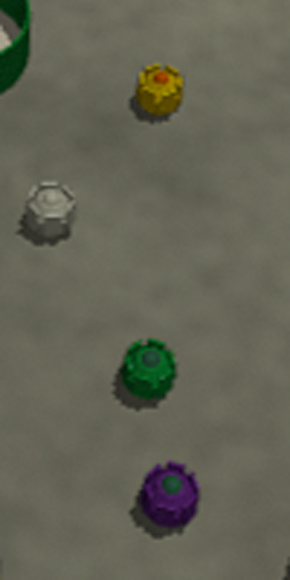

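```bash
cat > fit.py <<'E'
from h import *
from scipy.optimize import least_squares
a=np.linspace(0,2*np.pi,72)
def circ(r,z): return np.c_[r*np.cos(a),r*np.sin(a),np.full(72,z)]
def prof(l): return np.vstack([circ(r,z) for r,z in l])
SH=dict(tin=[(.062,0),(.062,.05)],bud=[(.012,0),(.018,.007),(.018,.02),(.01,.03)],
 lid=[(.065,.011),(.07,.023),(.07,.032)])
def hull_stats(pts):
    h=cv2.convexHull(np.float32(pts));m=cv2.moments(h);return np.array([m["m10"],m["m01"]])/m["m00"],m["m00"]
def fit(pics,masks,shape,x0,z0=0):
    P=prof(SH[shape]);obs=[]
    for m in masks:
        n,l,s,c=cv2.connectedComponentsWithStats(m.astype(np.uint8));k=1+np.argmax(s[1:,4])
        ys,xs=np.nonzero(l==k);obs.append(hull_stats(np.c_[xs,ys]))
    def mod(p,x): return hull_stats([proj(p,q+[x[0],x[1],z0]) for q in P])
    f=lambda ps,os:least_squares(lambda x:np.concatenate([mod(p,x)[0]-o[0] for p,o in zip(ps,os)]),x0)
    out=[f([p],[o]).x for p,o in zip(pics,obs)];b=f(pics,obs)
    return b.x,out,[(o[1],mod(p,b.x)[1]) for p,o in zip(pics,obs)]
E
python3 - <<'E'
from fit import *
np.set_printoptions(precision=4,suppress=True)
S=imaging.read_camera("side");T=imaging.read_camera("top")
def hsv(p,lo,hi,X,r):
    m=cv2.inRange(cv2.cvtColor(p["image"],cv2.COLOR_RGB2HSV),lo,hi);w=np.zeros_like(m);u=proj(p,np.array(X));cv2.circle(w,tuple(int(v) for v in u),r,255,-1);return (m&w)>0
Y=((20,120,40),(34,255,255));G=((60,100,20),(90,255,255))
for n,c,s,X,r in [("ty",Y,"tin",(.636,.225,.02),50),("tg",G,"tin",(.626,-.06,.02),45),("by",Y,"bud",(.443,-.026,.015),18),("bg",G,"bud",(.441,.236,.015),18)]:
    print(n,fit([S,T],[hsv(S,*c,X,r),hsv(T,*c,X,r)],s,X[:2]))
ms=[]
W=((0,0,130),(180,60,255))
for q in (S,T):ms.append(hsv(q,*W,(.463,-.276,.03),34))
P=SH["lid"];SH["lid"]=[(.07,.023+.009),(.07,.028)]
print("lid",fit([S,T],ms,"lid",(.463,-.275)))
for q in (S,T):
    m=cv2.inRange(cv2.cvtColor(q["image"],cv2.COLOR_RGB2HSV),*Y);w=np.zeros_like(m);u=proj(q,np.array((.463,-.276,.075)));cv2.circle(w,tuple(int(v) for v in u),14,255,-1);ys,xs=np.nonzero(m&w);print("stem",len(xs),xs.mean(),ys.mean(),atz(q,(xs.mean(),ys.mean()),.078))
E
```

```text
ty (array([0.6401, 0.2276]), [array([0.6358, 0.2226]), array([0.6519, 0.2398])], [(3226.0, 3309.872393825557), (790.5, 1523.4645594852045)])
tg (array([ 0.5954, -0.066 ]), [array([ 0.6208, -0.0601]), array([ 0.5596, -0.0678])], [(2121.5, 2219.05949148722), (4.0, 1493.6118234544992)])
by (array([ 0.4488, -0.0241]), [array([ 0.449 , -0.0243]), array([ 0.4483, -0.0238])], [(215.5, 194.71829447499476), (112.0, 121.51472810935229)])
bg (array([0.4462, 0.2382]), [array([0.4466, 0.2381]), array([0.4451, 0.2381])], [(290.5, 280.89610135089606), (73.5, 128.38240819820203)])
lid (array([ 0.4671, -0.278 ]), [array([ 0.4676, -0.276 ]), array([ 0.4663, -0.2788])], [(1344.5, 1452.183603450423), (1865.5, 1871.1238848478533)])
stem 79 373.0379746835443 163.9873417721519 [ 0.4677 -0.2668  0.078 ]
stem 37 432.0 276.0810810810811 [ 0.4666 -0.2787  0.078 ]
```

The crop shows that the green bud meant is the fully green one at side px (371,347). The purple one at (378,390) only has a greenish centre, and white is at (337,292). Yellow is at (375,251). First I turn the tool so its x axis lies along world Y (tool y = world X).

Call:
apply_moves --moves "-1 0 0 0 0 0 -0.99;-1 0 0 0 0 0 -0.99;-1 0 0 0 0 0 -0.99;-1 0 0 0 0 0 -0.99;-1 0 0 0 0 0 -0.99;-1 0 0 0 0 0 -0.99;-1 -0.29 0.13 0 0 0 0;-1 -0.29 0.13 0 0 0 0;-1 -0.29 0.13 0 0 0 0;-1 -0.29 0.13 0 0 0 0;-1 -0.29 0.13 0 0 0 0;-1 -0.29 0.13 0 0 0 0" --force 40

```text
t: 2.6
eef_pos: [0.3666, 0.4069, 0.2315]
tool_rot: [-0.0, 0.707, 0.707, 0.0]
contact_force: [1.2, 0.0, 0.4]
gripper_width: 1.001
```

Call:
apply_moves --moves "-1 -0.28 0.13 0 0 0 0;-1 -0.28 0.13 0 0 0 0;-1 -0.28 0.13 0 0 0 0;-1 -0.28 0.13 0 0 0 0;-1 -0.28 0.13 0 0 0 0;-1 0 0 0.31 0 0 0;-1 0 0 0.31 0 0 0;-1 0 0 0.31 0 0 0;-1 0 0 0.25 0 0 0;-1 0 0 0 0 0 0"

```text
t: 3.43
eef_pos: [0.4404, 0.2383, 0.0849]
tool_rot: [-0.001, 0.707, 0.707, -0.005]
contact_force: [-0.7, -0.8, -0.1]
gripper_width: 1.004
```

Run:
```python
from h import *
np.set_printoptions(precision=4,suppress=True)
pos,rot=pose();p=imaging.read_camera("wrist")
print(pos,bot.get_obs()["t"],p["fx"],p["cx"],p["cy"],np.array(p["mount"]))
im=p["image"][:,:,::-1].copy()
m=cv2.inRange(cv2.cvtColor(p["image"],cv2.COLOR_RGB2HSV),(60,100,20),(90,255,255))
n,l,s,c=cv2.connectedComponentsWithStats(m)
for k in range(1,n):
    if s[k,4]>150:
        o,d=wray(p,pos,rot,c[k]);print(s[k],c[k],o+d*(.017-o[2])/d[2])
u=wproj(p,pos,rot,(.446,.238,.015));print(u);cv2.circle(im,tuple(int(v) for v in u),4,(0,0,255),1)
cv2.imwrite("pics/w1.png",im)
```

```text
[0.4404 0.2383 0.0849] 3.4833 371.64829954431775 317.25541140837515 234.4278006473757 [[ 1.     -0.0008 -0.0002 -0.0005]
 [ 0.0008  0.9636  0.2675 -0.0669]
 [-0.     -0.2675  0.9636 -0.1424]
 [ 0.      0.      0.      1.    ]]
[ 288  225   63   69 2807] [318.9483 257.5294] [0.4456 0.2384 0.017 ]
[466 226  20  21 253] [476.2806 235.747 ] [0.4322 0.3368 0.017 ]
[ 570  316   54   77 2058] [600.1346 347.9286] [0.5318 0.479  0.017 ]
[   0  354   46   53 1532] [ 18.3322 376.9824] [ 0.5729 -0.0496  0.017 ]
[  0 396  14  39 272] [  4.0515 415.2353] [ 0.64   -0.1122  0.017 ]
[318.2778 257.0517]
```

View pics/w1.png

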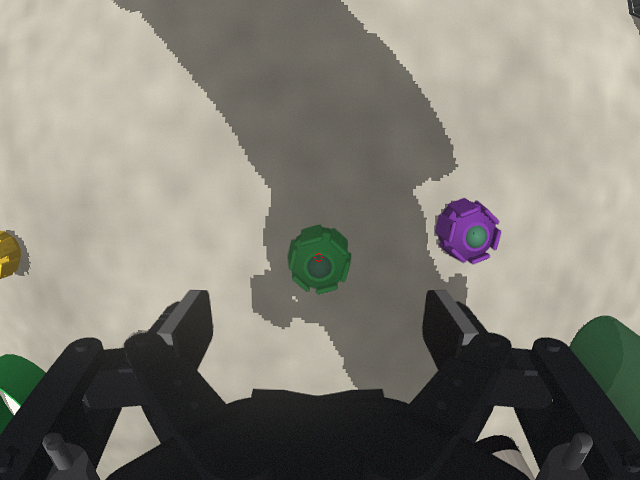

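The wrist view confirms the green bud at px (319,257), at (0.446, 0.238), with purple at (468,231). Descending to grasp.

Call:
apply_moves --moves "-1 0 0.03 0.23 0 0 0;-1 0 0 0.23 0 0 0;-1 0 0 0.23 0 0 0;-1 0 0 0 0 0 0;-1 0 0 0 0 0 0"

```text
t: 3.9
eef_pos: [0.448, 0.2409, 0.008]
tool_rot: [-0.0, 0.708, 0.707, 0.0]
contact_force: [-0.2, 0.3, 0.1]
gripper_width: 0.999
```

Call:
apply_moves --moves "-1 -0.02 -0.02 0.05 0 0 0;1 0 0 0 0 0 0;1 0 0 0 0 0 0;1 0 0 0 0 0 0;1 0 0 0 0 0 0;1 0 0 0 0 0 0;1 0 0 0 0 0 0;1 0 0 0 0 0 0;1 0 0 0 0 0 0" --force 30

```text
t: 4.65
eef_pos: [0.4455, 0.2385, 0.0019]
tool_rot: [0.0, 0.708, 0.707, 0.001]
contact_force: [-1.0, -0.7, 7.8]
gripper_width: 0.405
```

Call:
apply_moves --moves "1 0 0 -0.3 0 0 0;1 0 0 -0.3 0 0 0;1 0 0 -0.3 0 0 0;1 -0.28 0.16 0 0 0 0;1 -0.28 0.16 0 0 0 0;1 -0.28 0.16 0 0 0 0;1 -0.28 0.16 0 0 0 0;1 -0.28 0.16 0 0 0 0;1 -0.28 0.16 0 0 0 0;1 -0.28 0.16 0 0 0 0;1 -0.28 0.16 0 0 0 0;1 -0.25 0.18 0 0 0 0"

```text
t: 5.65
eef_pos: [0.62, -0.0636, 0.1091]
tool_rot: [-0.0, 0.708, 0.706, -0.0]
contact_force: [0.3, 0.7, -0.1]
gripper_width: 0.404
```

Run:
```python
from h import *
np.set_printoptions(precision=4,suppress=True)
pos,rot=pose();p=imaging.read_camera("wrist")
print(pos,bot.get_obs()["gripper_width"])
im=p["image"][:,:,::-1].copy()
for C,col in (((.621,-.060),(0,0,255)),((.626,-.0615),(255,0,0))):
  for a in np.linspace(0,6.28,90):
    u=wproj(p,pos,rot,(C[0]+.062*np.cos(a),C[1]+.062*np.sin(a),.05));cv2.circle(im,tuple(int(v) for v in u),1,col,-1)
cv2.imwrite("pics/w2.png",im)
```

```text
[ 0.62   -0.0636  0.1091] 0.4055886245914653
```

View pics/w2.png

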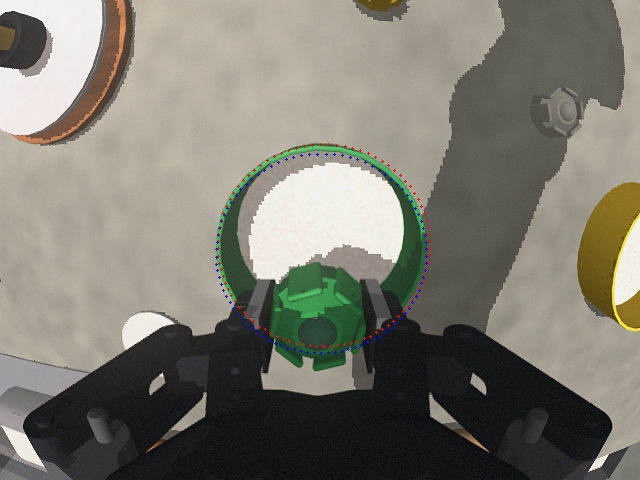

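Green bud held (px 319,320) over the green tin, and the rim fit agrees within 2 mm. Lowering and releasing with a partial opening.

Call:
apply_moves --moves "1 0 0 0.27 0 0 0;1 0 0 0.27 0 0 0;1 0 0 0.27 0 0 0;1 0 0 0 0 0 0;1 0 0 0 0 0 0;-0.25 0 0 0 0 0 0;-0.25 0 0 0 0 0 0;-0.25 0 0 0 0 0 0;-0.25 0 0 0 0 0 0;-0.25 0 0 -0.3 0 0 0;-0.25 0 0 -0.3 0 0 0;-0.25 0 0 -0.2 0 0 0"

```text
t: 6.7
eef_pos: [0.621, -0.061, 0.1113]
tool_rot: [0.001, 0.708, 0.707, 0.001]
contact_force: [1.1, -0.2, 0.5]
gripper_width: 0.628
```

Run:
```python
from h import *
np.set_printoptions(precision=4,suppress=True)
pos,rot=pose();p=imaging.read_camera("wrist")
print(pos,bot.get_obs()["gripper_width"])
im=p["image"][:,:,::-1].copy()
cv2.imwrite("pics/w3.png",im)
```

```text
[ 0.621  -0.061   0.1113] 0.6239732605638539
```

View pics/w3.png

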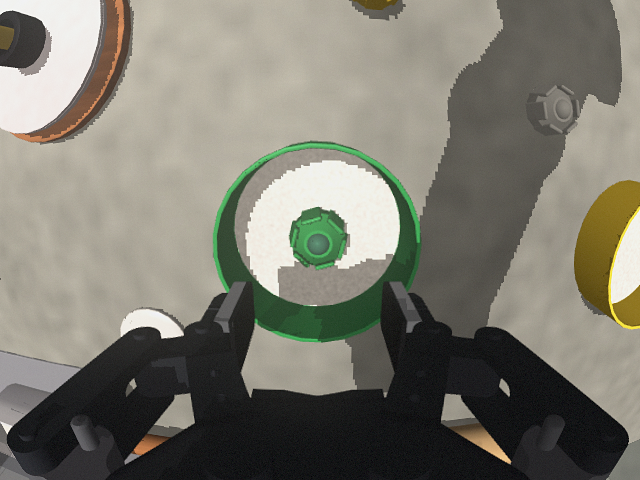

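The green bud stands upright in the tin at px (318,240). Next the yellow bud.

Call:
apply_moves --moves "-1 0.06 -0.29 0 0 0 0;-1 0.06 -0.29 0 0 0 0;-1 0.06 -0.29 0 0 0 0;-1 0.06 -0.28 0 0 0 0;-1 0.06 -0.28 0 0 0 0;-1 0 0 0.25 0 0 0;-1 0 0 0 0 0 0;-1 0 0 0 0 0 0"

```text
t: 7.42
eef_pos: [0.4481, -0.0247, 0.0778]
tool_rot: [-0.0, 0.707, 0.707, -0.0]
contact_force: [-0.0, 0.3, 0.5]
gripper_width: 1.001
```

Run:
```python
from h import *
np.set_printoptions(precision=4,suppress=True)
pos,rot=pose();p=imaging.read_camera("wrist")
print(pos,bot.get_obs()["gripper_width"])
im=p["image"][:,:,::-1].copy()
m=cv2.inRange(cv2.cvtColor(p["image"],cv2.COLOR_RGB2HSV),(18,120,40),(34,255,255))
n,l,s,c=cv2.connectedComponentsWithStats(m)
for k in range(1,n):
    if s[k,4]>150:
        o,d=wray(p,pos,rot,c[k]);print(s[k],c[k],o+d*(.017-o[2])/d[2])
cv2.imwrite("pics/w4.png",im)
```

```text
[ 0.4481 -0.0247  0.0778] 1.003452503548381
[ 288  219   65   71 3115] [320.1878 252.2738] [ 0.4482 -0.0235  0.017 ]
[ 589  372   51   62 1016] [618.3415 399.6063] [0.6072 0.2716 0.017 ]
[512 424  28  56 793] [524.5574 454.3279] [0.6516 0.1686 0.017 ]
```

View pics/w4.png

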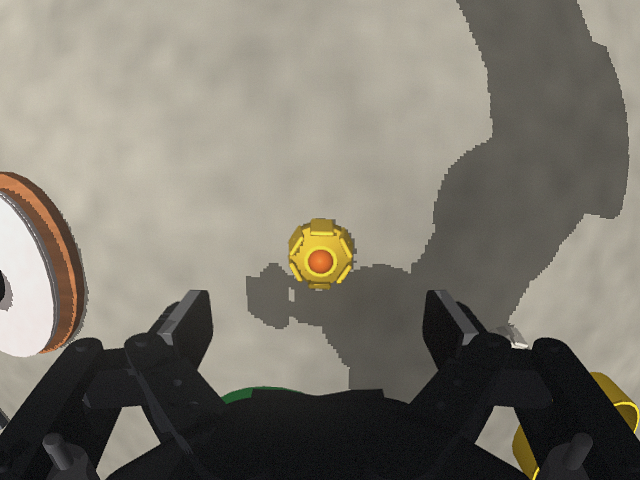

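The yellow bud is centred at px (320,252). Grasping it.

Call:
apply_moves --moves "-1 0.01 0 0.21 0 0 0;-1 0 0 0.21 0 0 0;-1 0 0 0.2 0 0 0;-1 0 0 0 0 0 0;1 0 0 0 0 0 0;1 0 0 0 0 0 0;1 0 0 0 0 0 0;1 0 0 0 0 0 0;1 0 0 0 0 0 0;1 0 0 0 0 0 0;1 0 0 0 0 0 0;1 0 0 0 0 0 0"

```text
t: 8.47
eef_pos: [0.4495, -0.0235, 0.0047]
tool_rot: [0.001, 0.708, 0.707, 0.001]
contact_force: [-1.6, 0.1, 8.6]
gripper_width: 0.407
```

Call:
apply_moves --moves "1 0 0 -0.3 0 0 0;1 0 0 -0.3 0 0 0;1 0 0 -0.3 0 0 0;1 0.26 0.2 0 0 0 0;1 0.26 0.2 0 0 0 0;1 0.26 0.2 0 0 0 0;1 0.26 0.19 0 0 0 0;1 0.26 0.19 0 0 0 0;1 0.26 0.19 0 0 0 0;1 0.25 0.19 0 0 0 0;1 0.25 0.19 0 0 0 0;1 0 0 0 0 0 0"

```text
t: 9.47
eef_pos: [0.6373, 0.2325, 0.1123]
tool_rot: [-0.001, 0.705, 0.709, 0.004]
contact_force: [-0.2, 2.1, 0.7]
gripper_width: 0.405
```

Run:
```python
from h import *
np.set_printoptions(precision=4,suppress=True)
pos,rot=pose();p=imaging.read_camera("wrist")
print(pos,bot.get_obs()["gripper_width"])
im=p["image"][:,:,::-1].copy()
for C,col in (((.636,.2235),(0,0,255)),):
  for a in np.linspace(0,6.28,90):
    u=wproj(p,pos,rot,(C[0]+.062*np.cos(a),C[1]+.062*np.sin(a),.05));cv2.circle(im,tuple(int(v) for v in u),1,col,-1)
cv2.imwrite("pics/w5.png",im)
```

```text
[0.6373 0.2325 0.1123] 0.4040779323477257
```

View pics/w5.png

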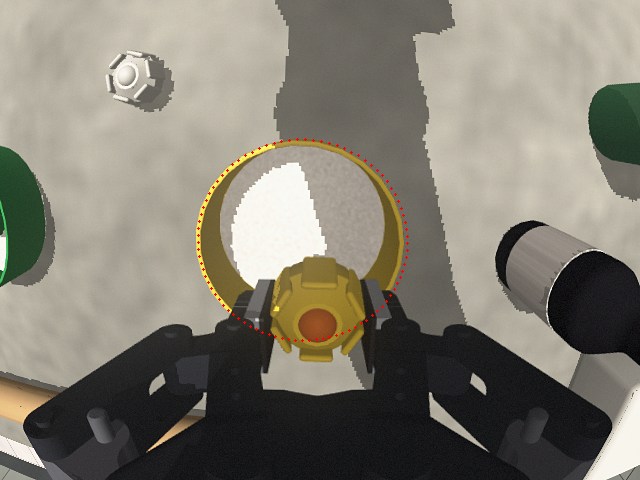

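Call:
apply_moves --moves "1 0 0 0.27 0 0 0;1 0 0 0.27 0 0 0;1 0 0 0.27 0 0 0;1 0 0 0 0 0 0;1 0 0 0 0 0 0;-0.25 0 0 0 0 0 0;-0.25 0 0 0 0 0 0;-0.25 0 0 0 0 0 0;-0.25 0 0 0 0 0 0;-0.25 0 0 -0.3 0 0 0;-0.25 0 0 -0.3 0 0 0;-0.25 0 0 -0.2 0 0 0"

```text
t: 10.52
eef_pos: [0.6358, 0.2239, 0.1138]
tool_rot: [0.001, 0.708, 0.707, 0.002]
contact_force: [0.8, 0.4, 0.7]
gripper_width: 0.628
```

Call:
apply_moves --moves "-1 0 0 -0.2 0 0 0;-1 0 0 0 0 0 0;-1 0 0 0 0 0 0;-1 0 0 0 0 0 0;-1 0 0 0 0 0 0;-1 0 0 0 0 0 0"

```text
t: 11.02
eef_pos: [0.6337, 0.2232, 0.1327]
tool_rot: [-0.0, 0.707, 0.707, -0.001]
contact_force: [0.5, 0.1, -0.7]
gripper_width: 0.997
```

Run:
```python
from h import *
from scipy.optimize import least_squares
np.set_printoptions(precision=4,suppress=True)
pos,rot=pose();p=imaging.read_camera("wrist")
print(pos,bot.get_obs()["gripper_width"])
im=p["image"][:,:,::-1].copy();cv2.imwrite("pics/w6raw.png",im)
m=cv2.inRange(cv2.cvtColor(p["image"],cv2.COLOR_RGB2HSV),(18,100,40),(36,255,255))
# outer rim points: topmost yellow px in rays from the projected centre
C=np.array([.636,.2235])
A=np.linspace(0,2*np.pi,120)
def rim(C,r,z=.05): return np.array([wproj(p,pos,rot,(C[0]+r*np.cos(a),C[1]+r*np.sin(a),z)) for a in A])
# edge: along each radial ray, radius where mask goes off, search r .050..075 in rim plane
for it in range(3):
    rr=[];aa=[]
    for a in A:
        rs=np.arange(.052,.076,.0004);v=[]
        for r in rs:
            u=np.round(wproj(p,pos,rot,(C[0]+r*np.cos(a),C[1]+r*np.sin(a),.05))).astype(int)
            v.append(0<=u[0]<640 and 0<=u[1]<480 and m[u[1],u[0]]>0)
        v=np.array(v)
        if v.any() and not v[-5:].any():
            rr.append(rs[np.nonzero(v)[0][-1]]);aa.append(a)
    rr=np.array(rr);aa=np.array(aa)
    P=C+np.c_[rr*np.cos(aa),rr*np.sin(aa)]
    f=least_squares(lambda x:np.hypot(P[:,0]-x[0],P[:,1]-x[1])-.062,C,loss="soft_l1",f_scale=.001)
    C=f.x;print(C,len(aa),np.median(abs(f.fun)))
for u in rim(C,.062): cv2.circle(im,tuple(int(v) for v in u),1,(0,0,255),-1)
cv2.imwrite("pics/w6.png",im)
```

```text
[0.6337 0.2232 0.1327] 0.9966675358870783
[0.6354 0.2212] 120 0.0005411748511486084
[0.6354 0.2214] 120 0.0006000410437181636
[0.6354 0.2213] 120 0.0007553185835131315
```

View pics/w6.png

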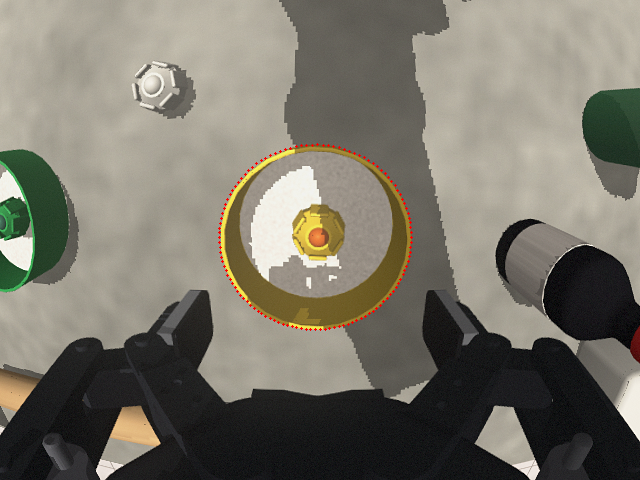

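Yellow bud upright in the yellow tin at px (318,235). The rim fit is very good and puts the tin centre at (0.635, 0.222). Moving on to the lid.

Call:
apply_moves --moves "-1 -0.3 -0.1 0 0 0 0;-1 -0.3 -0.1 0 0 0 0;-1 -0.3 -0.1 0 0 0 0;-1 -0.3 -0.1 0 0 0 0;-1 -0.3 -0.1 0 0 0 0;-1 -0.3 -0.1 0 0 0 0;-1 -0.3 -0.1 0 0 0 0;-1 -0.3 -0.1 0 0 0 0;-1 -0.3 -0.1 0 0 0 0;-1 -0.3 -0.1 0 0 0 0;-1 -0.3 -0.1 0 0 0 0;-1 -0.3 -0.1 0 0 0 0"

```text
t: 12.07
eef_pos: [0.489, -0.2099, 0.1337]
tool_rot: [-0.0, 0.707, 0.707, -0.0]
contact_force: [0.2, 0.3, -0.2]
gripper_width: 0.996
```

Call:
apply_moves --moves "-1 -0.29 -0.1 0 0 0 0;-1 -0.29 -0.1 0 0 0 0;-1 0 0 0 0 0 0;-1 0 0 0 0 0 0;-1 0 0 0 0 0 0;-1 0 0 0 0 0 0"

```text
t: 12.57
eef_pos: [0.4666, -0.2764, 0.1337]
tool_rot: [-0.001, 0.707, 0.707, 0.0]
contact_force: [0.6, -0.5, -0.0]
gripper_width: 0.999
```

Run:
```python
from h import *
np.set_printoptions(precision=4,suppress=True)
pos,rot=pose();p=imaging.read_camera("wrist")
print(pos,bot.get_obs()["q"],bot.get_obs()["tool_rot"])
im=p["image"][:,:,::-1].copy();cv2.imwrite("pics/w7.png",im)
H=cv2.cvtColor(p["image"],cv2.COLOR_RGB2HSV)
m=cv2.inRange(H,(18,100,30),(36,255,255))
n,l,s,c=cv2.connectedComponentsWithStats(m)
for k in range(1,n):
    if s[k,4]>60:
        o,d=wray(p,pos,rot,c[k]);print("stem",s[k],c[k],[(o+d*(z-o[2])/d[2]) for z in (.09,.076)])
for nm,z in (("stem_top",.09),("collar_top",.062)):
    for r in nets.spot_point(p,nm)[:2]:
        o,d=wray(p,pos,rot,r["location"]);print(nm,r,o+d*(z-o[2])/d[2])
m=cv2.inRange(H,(0,0,140),(180,50,255));n,l,s,c=cv2.connectedComponentsWithStats(m)
for k in range(1,n):
    if s[k,4]>2000: print("white",s[k],c[k])
C=(.467,-.278)
for r,z,col in ((.07,.032,(0,0,255)),(.02,.062,(0,255,0)),(.008,.09,(255,0,0))):
  for a in np.linspace(0,6.28,80):
    u=wproj(p,pos,rot,(C[0]+r*np.cos(a),C[1]+r*np.sin(a),z));cv2.circle(im,tuple(int(v) for v in u),1,col,-1)
cv2.imwrite("pics/w7o.png",im)
```

```text
[ 0.4666 -0.2764  0.1337] [ 0.2494  0.383   0.2116  1.9755 -0.1111  0.7945  2.0964] [-0.0004  0.7066  0.7076  0.0002]
stem [ 304  227   29   51 1205] [318.0091 252.7693] [array([ 0.4613, -0.2764,  0.09  ]), array([ 0.4659, -0.2764,  0.076 ])]
stem_top {'location': [316.5, 264.8], 'score': 0.62} [ 0.4681 -0.2772  0.09  ]
white [     0      0    620    403 152080] [292.485  143.3255]
white [    0   110    72   268 10367] [ 27.5075 252.3915]
white [ 493  220  147  149 6176] [590.8802 294.9861]
white [  96  406   64   74 2344] [126.7901 440.5209]
```

View pics/w7o.png

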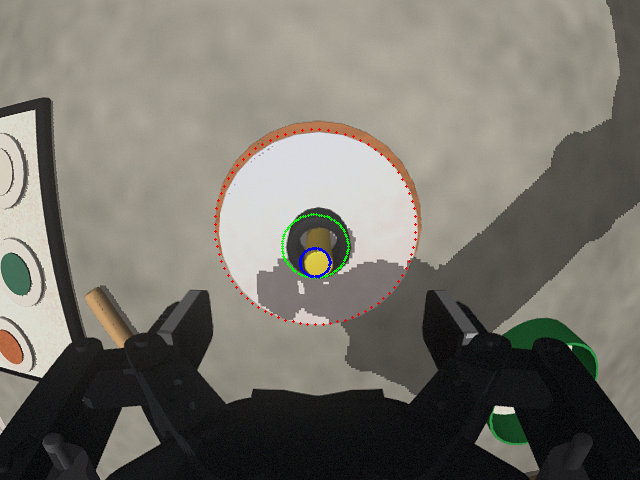

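Stem top at px (316,263), at (0.467,−0.277), right under the tool. Descending and gripping the stem above the collar.

Call:
apply_moves --moves "-1 0 0 0.19 0 0 0;-1 0 0 0.19 0 0 0;-1 0 0 0.17 0 0 0;-1 0 0 0 0 0 0;-1 0 0 0 0 0 0;-1 0 0 0 0 0 0" --force 80

```text
t: 13.22
eef_pos: [0.4668, -0.2779, 0.069]
tool_rot: [0.0, 0.707, 0.707, 0.0]
contact_force: [0.2, -0.8, 0.4]
gripper_width: 1.003
```

Call:
apply_moves --moves "-1 0 0 0.02 0 0 0;1 0 0 0 0 0 0;1 0 0 0 0 0 0;1 0 0 0 0 0 0;1 0 0 0 0 0 0;1 0 0 0 0 0 0;1 0 0 0 0 0 0;1 0 0 0 0 0 0;1 0 0 0 0 0 0;1 0 0 0 0 0 0;1 0 0 0 0 0 0;1 0 0 0 0 0 0"

```text
t: 14.22
eef_pos: [0.4661, -0.2778, 0.066]
tool_rot: [-0.0, 0.707, 0.707, 0.0]
contact_force: [-1.4, 1.7, 4.8]
gripper_width: 0.159
```

Run:
```python
from h import *
pos,rot=pose();p=imaging.read_camera("side");print(pos)
c=p["image"][100:220,300:460];cv2.imwrite("pics/s2.png",cv2.resize(c,None,fx=4,fy=4,interpolation=cv2.INTER_CUBIC)[:,:,::-1])
```

```text
[ 0.46612343 -0.27777749  0.06598195]
```

View pics/s2.png

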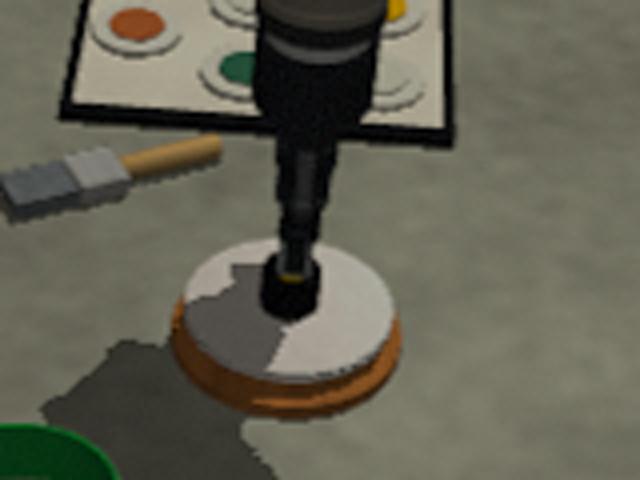

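Stem gripped just above the collar. Lifting gently and carrying.

Call:
apply_moves --moves "1 0 0 -0.1 0 0 0;1 0 0 -0.2 0 0 0;1 0 0 -0.25 0 0 0;1 0 0 -0.2 0 0 0;1 0.15 0.05 0 0 0 0;1 0.22 0.08 0 0 0 0;1 0.25 0.08 0 0 0 0;1 0.25 0.09 0 0 0 0;1 0.25 0.08 0 0 0 0;1 0.25 0.09 0 0 0 0;1 0.25 0.08 0 0 0 0;1 0.25 0.09 0 0 0 0"

```text
t: 15.27
eef_pos: [0.5426, -0.0523, 0.1558]
tool_rot: [-0.0, 0.708, 0.707, -0.0]
contact_force: [0.7, -0.5, -4.0]
gripper_width: 0.156
```

Call:
apply_moves --moves "1 0.25 0.08 0 0 0 0;1 0.25 0.09 0 0 0 0;1 0.25 0.08 0 0 0 0;1 0.25 0.09 0 0 0 0;1 0.25 0.08 0 0 0 0;1 0.25 0.09 0 0 0 0;1 0.25 0.09 0 0 0 0;1 0.22 0.08 0 0 0 0;1 0.17 0.05 0 0 0 0;1 0.1 0.03 0 0 0 0;1 0.05 0.02 0 0 0 0;1 0 0 0 0 0 0"

```text
t: 16.27
eef_pos: [0.6367, 0.2219, 0.1553]
tool_rot: [-0.0, 0.707, 0.707, -0.0]
contact_force: [0.3, 0.6, -3.1]
gripper_width: 0.155
```

Call:
apply_moves --moves "1 0 0 0 0 0 0;1 0 0 0 0 0 0;1 0 0 0 0 0 0;1 0 0 0 0 0 0"

```text
t: 16.6
eef_pos: [0.637, 0.2195, 0.1559]
tool_rot: [0.0, 0.708, 0.706, -0.0]
contact_force: [0.9, 0.5, -3.8]
gripper_width: 0.159
```

Run:
```python
from h import *
np.set_printoptions(precision=4,suppress=True)
pos,rot=pose();p=imaging.read_camera("wrist");S=imaging.read_camera("side");print(pos,bot.get_obs()["gripper_width"])
im=p["image"][:,:,::-1].copy()
for C,r,z,col in (((.6355,.2218),.062,.05,(0,0,255)),((pos[0],pos[1]),.07,pos[2]-.034,(0,255,0))):
  for a in np.linspace(0,6.28,120):
    u=wproj(p,pos,rot,(C[0]+r*np.cos(a),C[1]+r*np.sin(a),z));cv2.circle(im,tuple(int(v) for v in u),1,col,-1)
cv2.imwrite("pics/w8.png",im)
c=S["image"][200:380,180:420];cv2.imwrite("pics/s3.png",cv2.resize(c,None,fx=3,fy=3,interpolation=cv2.INTER_CUBIC)[:,:,::-1])
```

```text
[0.637  0.2195 0.1559] 0.1582378852359191
```

View pics/w8.png

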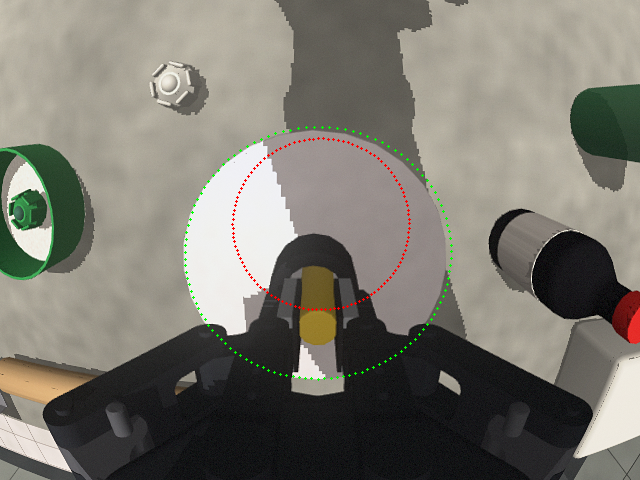

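View pics/s3.png

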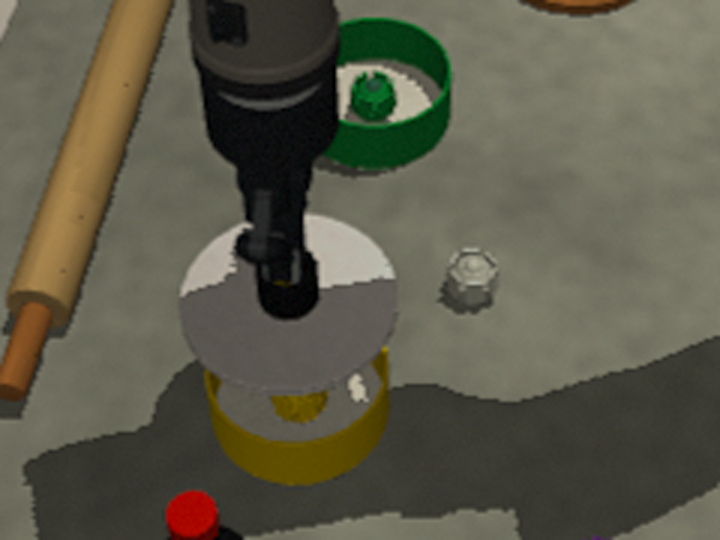

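Lid held level over the tin: plate centre at px (318,253) in the wrist view, both lids together. Lowering.

Call:
apply_moves --moves "1 0.01 -0.01 0.1 0 0 0;1 0 0 0.13 0 0 0;1 0 0 0.1 0 0 0;1 0 0 0.06 0 0 0;1 0 0 0.04 0 0 0;1 0 0 0.02 0 0 0;1 0 0 0 0 0 0;1 0 0 0 0 0 0;1 0 0 0 0 0 0"

```text
t: 17.45
eef_pos: [0.6363, 0.2225, 0.1024]
tool_rot: [0.0, 0.708, 0.707, 0.001]
contact_force: [0.5, 0.2, -3.4]
gripper_width: 0.156
```

Call:
apply_moves --moves "1 0 0 0.02 0 0 0;1 0 0 0.02 0 0 0;1 0 0 0.015 0 0 0;1 0 0 0.01 0 0 0;1 0 0 0 0 0 0;1 0 0 0 0 0 0"

```text
t: 17.95
eef_pos: [0.6358, 0.2223, 0.0941]
tool_rot: [-0.0, 0.708, 0.707, -0.0]
contact_force: [-1.8, 0.3, -0.9]
gripper_width: 0.159
```

Call:
apply_moves --moves "1 0 0 0.01 0 0 0;1 0 0 0.01 0 0 0;1 0 0 0 0 0 0;1 0 0 0 0 0 0"

```text
t: 18.28
eef_pos: [0.6358, 0.2224, 0.094]
tool_rot: [-0.0, 0.708, 0.707, 0.0]
contact_force: [-7.9, -2.1, 15.3]
gripper_width: 0.157
```

Run:
```python
from h import *
S=imaging.read_camera("side");print(bot.get_obs()["contact_force"],pose()[0])
c=S["image"][200:380,180:420];cv2.imwrite("pics/s4.png",cv2.resize(c,None,fx=3,fy=3,interpolation=cv2.INTER_CUBIC)[:,:,::-1])
```

```text
[-7.38967321 -1.83108233 15.29485923] [0.63581455 0.22235466 0.0939969 ]
```

View pics/s4.png

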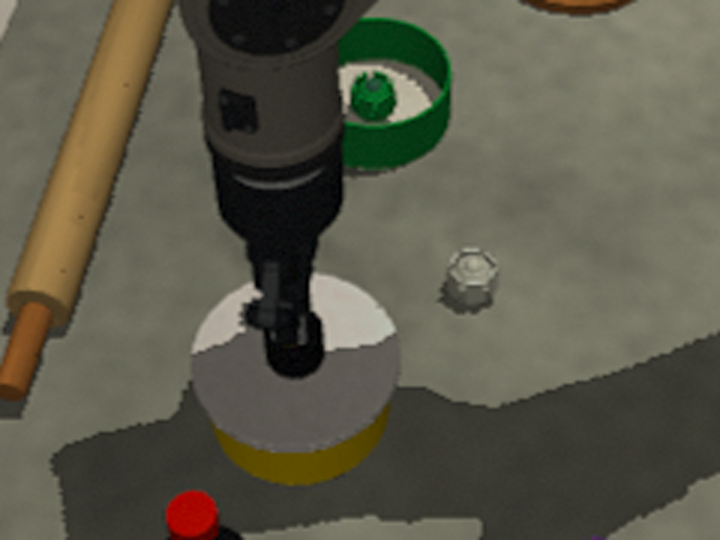

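Height (TCP 0.094) matches fully seated, with 15 N of support. There is some sideways load, so I relax it before opening.

Call:
apply_moves --moves "1 0 -0.01 -0.01 0 0 0;1 0 0 0 0 0 0;1 0 0 0 0 0 0"

```text
t: 18.58
eef_pos: [0.6353, 0.2224, 0.094]
tool_rot: [0.0, 0.708, 0.707, 0.001]
contact_force: [-3.9, -0.5, 7.9]
gripper_width: 0.154
```

Seated and supported (7.9 N). Opening slowly in place.

Call:
apply_moves --moves "0.5 0 0 0 0 0 0;0.3 0 0 0 0 0 0;0 0 0 0 0 0 0;-0.5 0 0 0 0 0 0;-1 0 0 0 0 0 0;-1 0 0 0 0 0 0;-1 0 0 0 0 0 0;-1 0 0 0 0 0 0;-1 0 0 -0.1 0 0 0;-1 0 0 -0.25 0 0 0;-1 0 0 -0.25 0 0 0;-1 0 0 0 0 0 0"

```text
t: 19.58
eef_pos: [0.6384, 0.2235, 0.1722]
tool_rot: [0.002, 0.708, 0.707, 0.005]
contact_force: [1.2, -0.6, 0.9]
gripper_width: 1.003
```

Call:
apply_moves --moves "-1 0 0 0 0 0 0;-1 0 0 0 0 0 0;-1 0 0 0 0 0 0;-1 0 0 0 0 0 0"

```text
t: 19.92
eef_pos: [0.6338, 0.2221, 0.1635]
tool_rot: [-0.0, 0.707, 0.707, -0.001]
contact_force: [-0.1, -0.5, -1.0]
gripper_width: 0.999
```

Run:
```python
from h import *
pos,rot=pose();p=imaging.read_camera("wrist");S=imaging.read_camera("side");T=imaging.read_camera("top");print(pos,bot.get_obs()["contact_force"])
im=p["image"][:,:,::-1].copy()
C=(.6355,.2218)
for r,z,col in ((.07,.06,(0,0,255)),(.02,.09,(0,255,0)),(.008,.118,(255,0,0))):
  for a in np.linspace(0,6.28,100):
    u=wproj(p,pos,rot,(C[0]+r*np.cos(a),C[1]+r*np.sin(a),z));cv2.circle(im,tuple(int(v) for v in u),1,col,-1)
cv2.imwrite("pics/w9.png",im)
H=cv2.cvtColor(p["image"],cv2.COLOR_RGB2HSV)
m=cv2.inRange(H,(20,100,30),(36,255,255));n,l,s,c=cv2.connectedComponentsWithStats(m)
for k in range(1,n):
    if s[k,4]>60: print(s[k],c[k])
c=S["image"][200:380,180:420];cv2.imwrite("pics/s5.png",cv2.resize(c,None,fx=3,fy=3,interpolation=cv2.INTER_CUBIC)[:,:,::-1])
```

```text
[0.63378091 0.2220763  0.1635472 ] [ 0.01890971 -0.5429635   0.35328005]
[ 304  228   29   51 1209] [317.81224152 254.30107527]
```

View pics/w9.png

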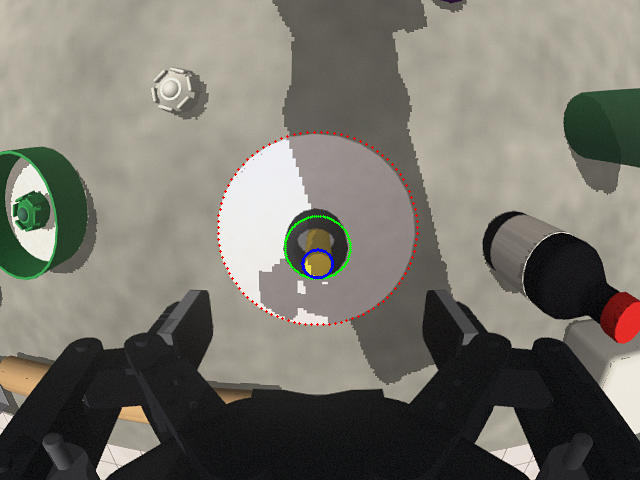

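View pics/s5.png

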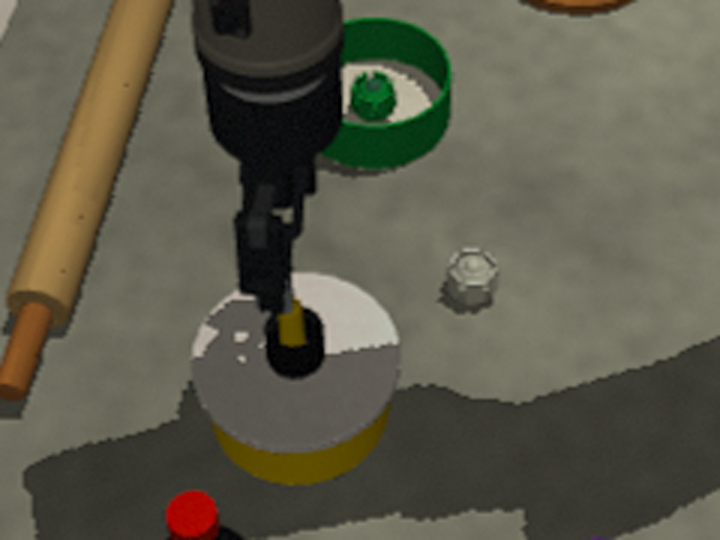

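The overlay shows the plate, collar and stem concentric with the tin at seated height: collar px (317,243), stem top (318,264). Going down to the collar.

Call:
apply_moves --moves "-1 0 0.01 0.2 0 0 0;-1 0 0 0.2 0 0 0;-1 0 0 0.2 0 0 0;-1 0 0 0.15 0 0 0;-1 0 0 0.06 0 0 0;-1 0 0 0 0 0 0;-1 0 0 0 0 0 0;-1 0 0 0 0 0 0" --force 70

```text
t: 20.73
eef_pos: [0.6369, 0.2226, 0.0689]
tool_rot: [0.0, 0.708, 0.707, 0.001]
contact_force: [0.1, -1.2, 0.3]
gripper_width: 0.998
```

Call:
apply_moves --moves "-1 -0.01 -0.01 0.02 0 0 0;0.2 0 0 0 0 0 0;0.2 0 0 0 0 0 0;0.2 0 0 0 0 0 0;1 0 0 0 0 0 0;1 0 0 0 0 0 0;1 0 0 0 0 0 0;1 0 0 0 0 0 0;1 0 0 0 0 0 0;1 0 0 0 0 0 0"

```text
t: 21.57
eef_pos: [0.635, 0.2212, 0.066]
tool_rot: [0.0, 0.708, 0.707, 0.0]
contact_force: [-1.6, 0.2, 5.6]
gripper_width: 0.451
```

Run:
```python
from h import *
pos,rot=pose();p=imaging.read_camera("wrist");print(pos,bot.get_obs()["contact_force"],bot.get_obs()["gripper_width"])
cv2.imwrite("pics/w10.png",p["image"][:,:,::-1])
```

```text
[0.63497602 0.22122022 0.06595059] [-1.03638326 -0.20989909  5.48099278] 0.44659692781082255
```

View pics/w10.png

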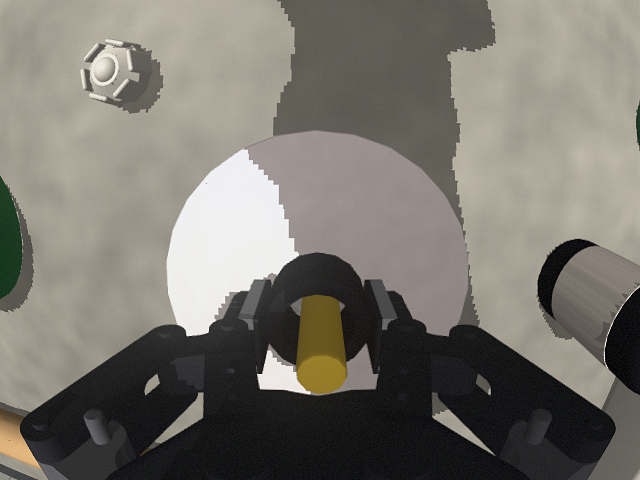

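Collar gripped (38 mm), stem free inside at px (322,345). Lifting slowly, straight up.

Call:
apply_moves --moves "1 0 0 -0.02 0 0 0;1 0 0 -0.04 0 0 0;1 0 0 -0.06 0 0 0;1 0 0 -0.08 0 0 0;1 0 0 -0.08 0 0 0;1 0 0 -0.08 0 0 0;1 0 0 0 0 0 0"

```text
t: 22.2
eef_pos: [0.6362, 0.2216, 0.1114]
tool_rot: [0.001, 0.708, 0.707, 0.002]
contact_force: [0.9, 0.7, -1.6]
gripper_width: 0.448
```

Run:
```python
from h import *
pos,rot=pose();p=imaging.read_camera("wrist");S=imaging.read_camera("side");print(pos,bot.get_obs()["contact_force"],bot.get_obs()["gripper_width"])
w=cv2.resize(p["image"],(400,300));c=cv2.resize(S["image"][200:380,180:420],(400,300));cv2.imwrite("pics/w11.png",np.hstack([w,c])[:,:,::-1])
```

```text
[0.63624541 0.2216372  0.11138358] [-0.69328684 -0.23551817 -2.08642446] 0.4477660222640895
```

View pics/w11.png

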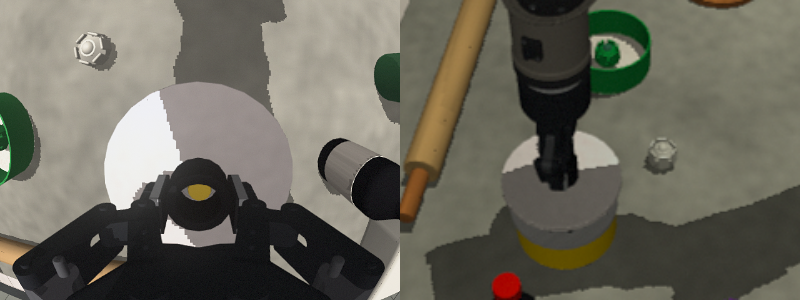

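The outer lid rises alone, with the yellow stem visible and free inside the collar. Continuing to about 12 cm.

Call:
apply_moves --moves "1 0 0 -0.08 0 0 0;1 0 0 -0.09 0 0 0;1 0 0 -0.09 0 0 0;1 0 0 -0.09 0 0 0;1 0 0 -0.09 0 0 0;1 0 0 -0.08 0 0 0;1 0 0 -0.07 0 0 0;1 0 0 -0.05 0 0 0;1 0 0 -0.02 0 0 0;1 0 0 0 0 0 0;1 0 0 0 0 0 0;1 0 0 0 0 0 0"

```text
t: 23.3
eef_pos: [0.6342, 0.221, 0.1868]
tool_rot: [-0.0, 0.707, 0.707, -0.001]
contact_force: [0.9, 0.3, -1.8]
gripper_width: 0.441
```

Call:
apply_moves --moves "1 0 0 0 0 0 0;1 0 0 0 0 0 0;1 0 0 0 0 0 0;1 0 0 0 0 0 0;1 0 0 0 0 0 0;1 0 0 0 0 0 0"

```text
t: 23.8
eef_pos: [0.6346, 0.2211, 0.1875]
tool_rot: [0.0, 0.708, 0.707, 0.0]
contact_force: [0.2, -0.2, -1.8]
gripper_width: 0.447
```

Run:
```python
from h import *
pos,rot=pose();p=imaging.read_camera("wrist");S=imaging.read_camera("side");T=imaging.read_camera("top");print(pos,bot.get_obs()["contact_force"],bot.get_obs()["gripper_width"],rot.as_matrix()[:,2])
c=cv2.resize(S["image"][160:400,180:420],(400,400));t=cv2.resize(T["image"][140:320,150:330],(400,400));cv2.imwrite("pics/w12.png",np.hstack([t,c])[:,:,::-1]);cv2.imwrite("pics/w13.png",p["image"][:,:,::-1])
```

```text
[0.63462973 0.22110947 0.18747614] [-0.11976685 -0.41445868 -0.60085763] 0.44758672619943807 [ 3.81238108e-05  3.24512509e-05 -9.99999999e-01]
```

View pics/w12.png

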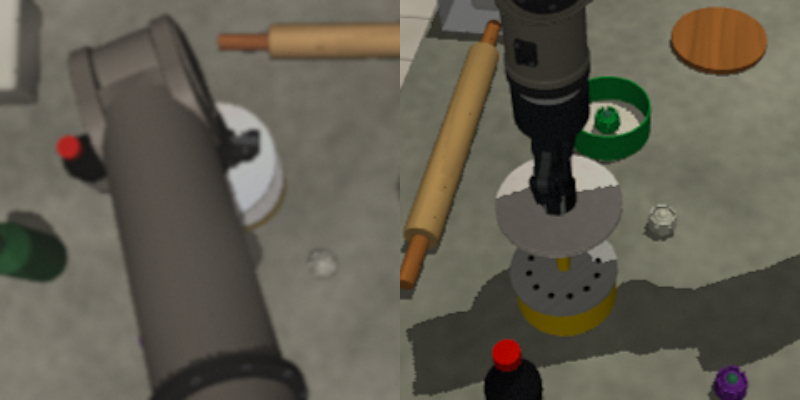

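View pics/w13.png

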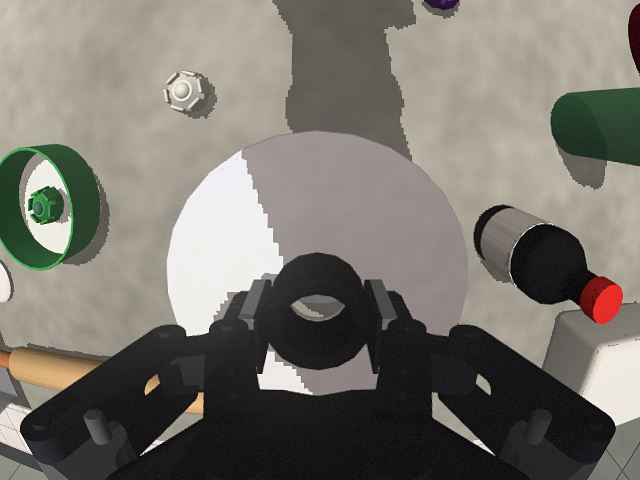

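The side view shows the vented inner lid seated on the yellow tin with its stem free (crop px 565,265). The outer lid is held level about 121 mm above its nested height. Handing in.

```bash
python3 -c "
from station import bot
print(bot.hand_in())"
```

```text
the job is handed in; nothing more can be done
None
```

The whole task is done and handed in at about 24 s of robot time; the hand-in gave no verdict.

- **Buds:** Each stood upright in the tin of its colour when let go. The green one was still in place in the last picture. The yellow one is now hidden under the inner lid and was not seen again.
- **Double lid:** I carried it by the stem and let go only at the expected seated height (TCP 94 mm), with the tin supporting it. The first press gave 15 N upward and about 8 N sideways. I backed off slightly, which brought it to 8 N and 4 N, before opening the fingers. Afterwards the plate, collar and stem all lined up with the tin's centre in the wrist picture.
- **Outer lid:** It is held by the collar about 121 mm above its nested height, with the tool level and over the tin's axis. The opening corresponds to 38 mm on the 40 mm collar. The lifted weight read about 1.8 N, as expected for 150 g, though the very last reading was 0.6 N, within the sensor noise.
- **Inner lid and the rest:** The last side view shows the inner lid seated and its stem free of the outer lid. The white and purple buds and both bottles looked undisturbed; I did not measure them again. The brush and medallion were not rechecked, but I kept the arm clear of them.

Measurements from the different cameras agreed within about 2 mm where it mattered. The exception is the yellow and green tin fits from the top camera, which I dropped because the colour mask was poor and replaced with wrist-camera checks.

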